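# Start a plate exposure on the UV unit

## Robot

A 6-joint arm with a two-finger parallel gripper is mounted at the origin on a cart in front of the work surface, level with it; the furniture and walls round the work are solid. World frame = base frame: x ahead of the robot, y to its left, z up, the work surface at z = 0. Lengths are in mm, angles in rad, forces in N, time in s.
With the tool pointing down it reaches from about 250 to 800 mm from the base axis. Payload 8.5 kg.
Tool frame: the origin (TCP) lies midway between the tips of the shut fingers; the grasp point (between the pads) lies 19 mm behind it (bot.grip_depth is the distance from the TCP to the grasp point, in mm); z points along the fingers, y is the line along which they close (so a half turn about z gives the same grasp; the last joint's range is limited). The gripper opens to 85 mm and grips with 20 to 120 N. Pads are 22 mm wide; open, the fingers measure 114 mm over their backs; the gripper's body (76 mm by 85 mm) begins 54 mm behind the grasp point. The pads swing forward as they close: fully open they stand 13 mm farther back than shut.
Start: joints at [1.222, 0.238, -0.013, 1.319, 0, 1.571], TCP at [179.413, 493.346, 231.276] pointing down, gripper open.
Joint ranges: [-2.66, 2.66], [-1.03, 1.9], [-1.14, 1.46], [-1.82, 2.27], [-1.45, 1.34], [-3.14, 3.14]. Speed limits (rad/s): [2.22, 2.22, 2.79, 3.14, 3.14, 3.14].

## Interface

Orientations are given as [roll, pitch, yaw] about the fixed x, y, z axes, in that order (R = Rz(yaw) Ry(pitch) Rx(roll)).
In Python, from workcell import bot, optics, sign_off gives the robot as it stands.
- The arm moves only by the tool move_arm, never from a script. Its argument "commands" is a list that holds one entry, the list of rows, each a list of 5 numbers: the shift along the world's x, y, z normalised to -1 to 1, where 1 is 120 mm, then the turn about the world's z normalised to -1 to 1, where 1 is pi/2 rad, then the opening, from 0 (shut) to 1 (fully open). In form: [[[x, y, z, spin, claw], ...]]. A call has 1 to 8 rows; each row is the pose to reach, as a shift and turn from the pose commanded when the call began; what a row does not reach only later rows make up. A row lasts 1/8 s, in which the tool goes at most 62.5 mm and 10.7 degrees, less where a joint would pass 70% of its speed; a pose out of reach is approached as far as the arm can. A call with a number of a shift or a turn outside -1 to 1 is refused whole. A call with a gripper value outside its range is refused whole. The fingers move at their own pace and stop on an object; the grip force is fixed at half the most. Time passes only in rows, so rows that repeat a pose let the fingers close. It gives the time, the measured TCP pose, the force, the opening and the grip force at its end, in the units of the state.
- bot.observe(): the state, without advancing time (a new reading comes with each control period).
- optics.grab_frame(name): name is "side" or "top" or "wrist"; returns the picture (420x560x3 uint8, red, green, blue); there is no depth.
- optics.camera_params(name): a dict with "fx", "fy", "cx", "cy" (pixels), "position" and "rotation" of the camera in the world; the wrist camera has in their place "mount" (4x4, takes a point from camera to tool coordinates, whose origin is the TCP and whose axes are the flange's). Camera axes: x right, y up, looking along -z (the intrinsics and any distortion apply to the point x, -y, -z); pixel columns grow to the right and rows downward; lengths in mm; the calibration is good to about 2 mm. A picture is of the moment at which its call begins: read the wrist's pose just before it. camera_params takes no time and is no camera call.
- sign_off(): hands the job in; it is judged then, once.
The state is a dict: "clock": time; "qpos": joint angles; "qd": joint speeds; "joint_efforts": joint torques, N m; "ee_pos": TCP position; "tcp_rot": TCP orientation; "wrist_force": force on the tool from outside, world axes, zero at the start; "wrist_torque": the same for the moment, N m; "gripper_width": opening from 0.0 (shut) to 1.0 (fully open); "grip_force": force on a finger pad.
Only numpy, scipy, OpenCV 4.12 (cv2) and the standard library are available. Lean on these libraries where they do the work, as an engineer would, in place of code of your own. Each camera call takes 0.05 s, during which the arm holds its last target. There are 200 camera calls.

## Task

A plate is lying ready on the glass of the UV exposure unit: start its exposure by pressing with the fingertips, grasping nothing. First push the sprung lid down by its black pad until the hook at the front snaps over and the lid stays shut by itself with your hand off it, then press the mains rocker over to on (the end with the white bar), and then press the green start key all the way in and let it come back. No lamp may be switched on under an open lid: keep to that order, do not press the red stop key, do not raise the lid, and leave the tools and materials around the unit where they are.

Things in the scene. Friction and masses are not known exactly. Their poses are not given: they have to be found in the camera images.
- exposure_unit: white tabletop UV exposure unit, fixed, 340 mm deep (own x), 380 mm wide (own y), 114 mm high with the lid shut. Origin at the centre of its underside, on the table; own x points from its console to its hinge, own y to its left, z up. Console, left to right: rocker (own y +105 mm), amber window, green start key (-60), red stop key (-128)
- console (a point): centre of the sloping console face at the unit's front: 100 mm deep, 380 mm wide, at own x -122 mm, 78 mm above the table; it rises away from the operator at 0.20 rad (68 mm high at the front edge, 88 mm at the back); its z axis is the face's normal
- hook_tip (a point): top of the steel spring hook, 36 mm wide, that stands between console and lid at own x -74 to -95 mm, own y 0, about 121 mm above the table. The lid's steel bar pushes it aside and it snaps back over the bar; nobody needs to touch it
- unit_lid (a joint): opening angle of the grey lid (rad), 0 = shut, starts at 0.30 to 0.50. Flat plate 238 x 380 x 15 mm; hinge line along own y at own x +160 mm, 97 mm above the table; front edge 234 mm from the hinge. Sprung: let go before the hook has snapped it rises again to 0.15 or more. Latched it rests below 0.01. It takes 2 to 4 N on the pad, about 6 N to snap the hook
- lid_pad (a point): centre of the top of the black rubber pad on the lid (90 mm along y, 34 mm along x), 195 mm from the hinge, 17 mm above the hinge line when shut; z is the lid's outward normal. At lid angle a it is at own x 160 - 195 cos a + 17 sin a mm, height 97 + 195 sin a + 17 cos a mm: press it down along this arc to a = 0, where the lid stands solid on the case
- mains_rocker (a joint): angle of the black mains rocker (rad): 0 = off, far end up; 0.36 = on, far end pressed down. It snaps over its middle (0.18) and stays; its far end takes about 4 N to start and moves about 7 mm down.
- rocker_on_end (a point): top of the far half of the rocker, the half with the white bar: press here, downward. It lies 19.5 mm beyond the rocker's pivot; the rocker is 57 mm long along the unit's x and 31 mm wide. When off it stands about 22 mm above the console face.
- start_key (a joint): travel of the green start key (m): 0 = out, 0.006 = fully in, along the console's normal; spring return, 5 N at full travel
- start_key_top (a point): centre of the top of the round green key, 32 mm in diameter, 23 mm above the console face; its fixed black collar is 48 mm across and 13 mm high
- stop_key (a joint): travel of the red stop key (m): 0 = out, 0.006 = fully in; must not be pressed
- stop_key_top (a point): centre of the top of the round red key, 32 mm in diameter, 68 mm to the right of the green one
- ink_jar: jar of black drawing ink, 54 mm across, 57 mm high, standing loose; origin at the centre of its underside
- wood_block: little wooden printing block with a colourful top, 45 x 70 x 22 mm, lying loose; origin at the centre of its underside
- stapler_block: wood-and-cork sanding block, 40 x 60 x 30 mm, loose; origin at the centre of its underside
- pencil_0: yellow pencil, 186 mm long, 7 mm thick, lying loose; origin under its middle, along its own y
- masking_tape: flat roll of masking tape, 104 mm across, 24 mm high, loose; origin at the centre of its underside
- paint_tube_1: blue paint tube, 32 x 114 x 27 mm, lying loose; origin under its middle, along its own y
- scissors: red-handled scissors, 54 x 179 x 9 mm, lying loose; origin under their middle, along their own y

How it is judged (in metres and radians):
On the way, in this order (a step that is already met when the one before it is completed fails the run):
1. the lid is latched shut by its hook, with the hand off it (value of joint unit_lid below 0.02 rad and contact force between each of the arm, the fingers and exposure_unit below 0.3 N), for 0.3 s.
2. the mains rocker is over at on (value of joint mains_rocker above 0.3 rad), for 0.1 s.
3. the green start key is pressed in (value of joint start_key above 0.0045 m), for 0.05 s.
At the end, for the whole second after the job is handed in: lid latched (below 0.02 rad), rocker on (above 0.30 rad), both keys out again (below 1.5 mm), every loose thing within 20 mm of where it stood (value of joint unit_lid below 0.02 rad and value of joint mains_rocker above 0.3 rad and value of joint each of start_key, stop_key below 0.0015 m and not (distance of any of ink_jar, wood_block, stapler_block, pencil_0, masking_tape, paint_tube_1, scissors from where it was at the start of the episode above 0.02 m)); the robot touches nothing.
It fails at once if the unit is pushed with the arm or the hand's body instead of the fingers (contact force between the arm and exposure_unit above 5 N).
It fails at once if out of order: mains switched on or start pressed while the lid is not latched down, or start pressed while the mains is off (((value of joint mains_rocker above 0.2 rad or value of joint start_key above 0.003 m) and value of joint unit_lid above 0.03 rad) or (value of joint start_key above 0.003 m and value of joint mains_rocker below 0.2 rad)).
It fails at once if red stop key pressed (value of joint stop_key above 0.002 m).
It fails at once if lid raised instead of pushed down (value of joint unit_lid above 0.6 rad).
It fails at once if a loose thing beside the unit moved or lifted by more than 20 mm (distance of any of ink_jar, wood_block, stapler_block, pencil_0, masking_tape, paint_tube_1, scissors from where it was at the start of the episode above 0.02 m).
It also fails if it takes over 45 s, if anything falls off the work surface, if the arm or the gripper's body presses on something with over 40 N, if the wrist force passes 120 N, or if a joint passes its speed limit or range.

## Working session

There is one attempt and no reset: what is moved stays moved. The work goes in short steps, Python scripts to look and compute and a tool call to move; the robot and the scene stay as the last step left them, time stands still between calls to the robot, and variables do not carry over. Pictures are saved under pics/ and viewed, at most 10 in all, crops included, and the job is handed in when it is done.

Besides the shell and the picture viewer there is one more tool, called after "Request:" by a JSON object that holds its "fn" and its "kwargs", one argument or row to a line. move_arm: Moves the arm, as the interface text tells. Its arguments: {"type":"object","properties":{"commands":{"type":"array"}},"required":["commands"]}

```bash
mkdir -p pics; python3 - <<'E'
from workcell import bot, optics
import cv2
s=bot.observe();print(s)
for n in("top","side"):
    im=optics.grab_frame(n);cv2.imwrite(f"pics/{n}0.png",cv2.resize(im[:,:,::-1],(800,600),interpolation=cv2.INTER_CUBIC));print(n,optics.camera_params(n))
E
```

```text
{'clock': 0.0, 'qpos': array([ 1.22199440e+00,  2.38782284e-01, -1.42269865e-02,  1.31919280e+00,
       -3.43965370e-06,  1.57082180e+00]), 'qd': array([-0.00039788,  0.00054208, -0.00011965,  0.00014528,  0.00047452,
        0.00200984]), 'joint_efforts': array([-1.13825710e-03, -5.38791919e+01,  3.46441627e+01,  1.83899759e-02,
       -1.07624694e-04,  1.41098533e-05]), 'ee_pos': array([179.2951654 , 493.01114838, 230.68744555]), 'tcp_rot': array([-3.14018691e+00,  3.47546458e-06,  2.79276526e+00]), 'wrist_force': array([-0.04284436,  0.30670955, -0.29691881]), 'wrist_torque': array([0.01255636, 0.00281825, 0.02842602]), 'grip_force': 0.0, 'gripper_width': 1.0011349309144653}
top {'fx': 463.4063121118224, 'fy': 463.4063121118224, 'cx': 280.96999502361444, 'cy': 204.01117131098238, 'position': array([ 465.88227507,  136.63940368, 1483.43024098]), 'rotation': array([ 0.09756198, -0.00219812, -1.58274301])}
side {'fx': 423.0048094301343, 'fy': 423.0048094301343, 'cx': 276.3976957061936, 'cy': 212.21049643242017, 'position': array([ 488.65462   , -794.28541278,  724.89561846]), 'rotation': array([ 0.99324124,  0.00362038, -0.13353851])}
```

View pics/top0.png

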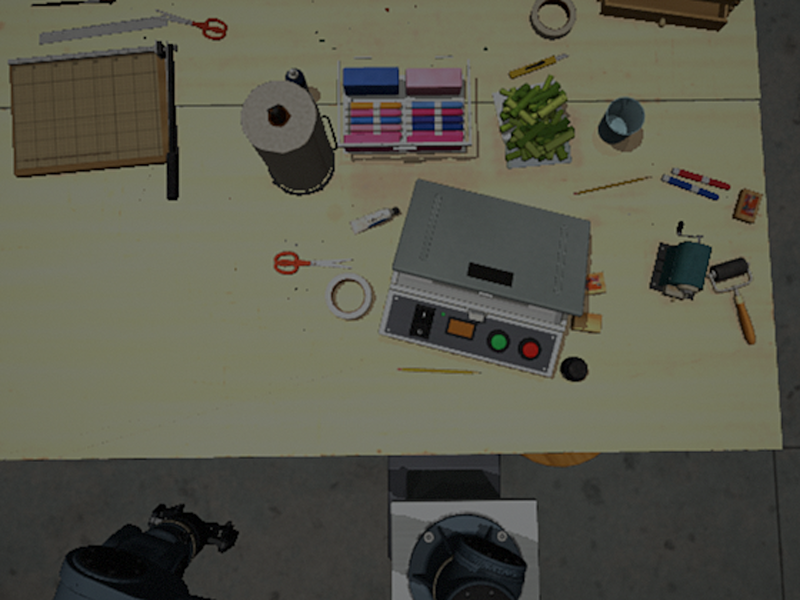

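View pics/side0.png

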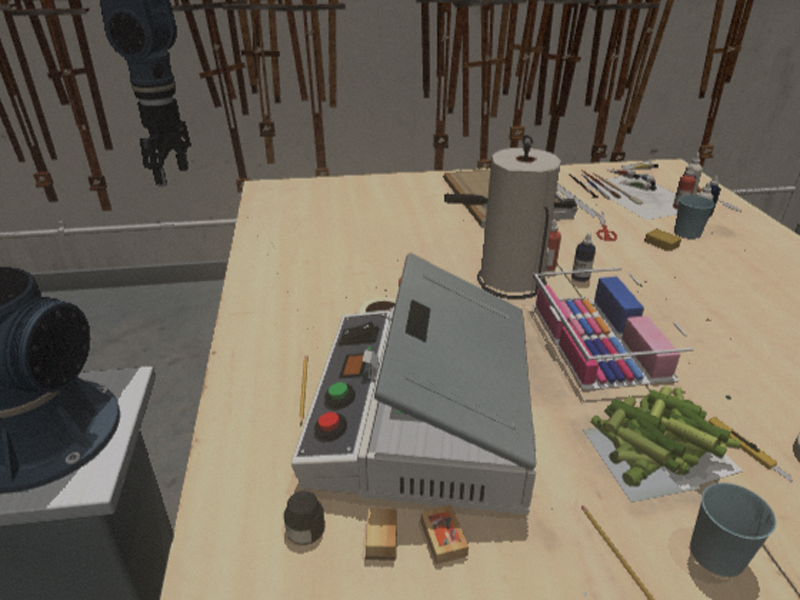

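Both views show the unit: in the top view the rocker is at (423,321), green at (499,341), red at (530,349) and the pad at (490,274). In the side view green is at (339,392), red at (329,424) and the pad at (418,320). I'll enlarge crops for exact pixels.

```bash
python3 - <<'E'
from workcell import optics
import cv2, numpy as np
for n,(x,y,w,h) in {"top":(262,170,152,100),"side":(200,170,150,150)}.items():
    im=optics.grab_frame(n);c=im[y:y+h,x:x+w,::-1]
    k=5 if n=="top" else 4
    cv2.imwrite(f"pics/{n}c.png",np.clip(cv2.resize(c,None,fx=k,fy=k,interpolation=cv2.INTER_CUBIC).astype(float)*1.5,0,255))
    f=im.astype(int)[y:y+h,x:x+w];r,g,b=f[...,0],f[...,1],f[...,2]
    for nm,m in(("green",(g>1.6*r)&(g>1.4*b)),("red",(r>2.5*g)&(r>2.5*b)&(r>50))):
        N,L,S,C=cv2.connectedComponentsWithStats(m.astype(np.uint8))
        for i in range(1,N):
            if S[i,4]>15:print(n,nm,S[i],C[i]+[x,y])
E
```

```text
top green [ 81  64  12  11 107] [348.63551402 239.04672897]
top red [104  69  11  12 100] [370.9  244.39]
side green [30 98 13  9 89] [236.05617978 271.92134831]
side red [ 23 119  14  10 104] [229.51923077 293.42307692][ WARN:0@3.339] global loadsave.cpp:1063 imwrite_ Unsupported depth image for selected encoder is fallbacked to CV_8U.
```

View pics/topc.png

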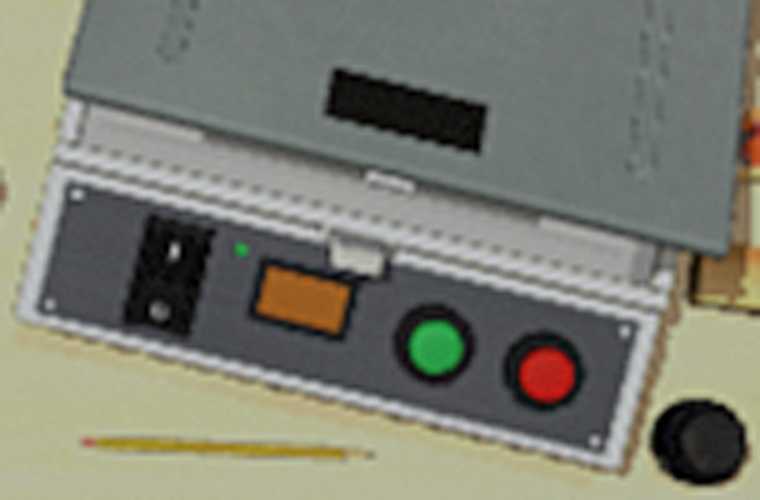

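View pics/sidec.png

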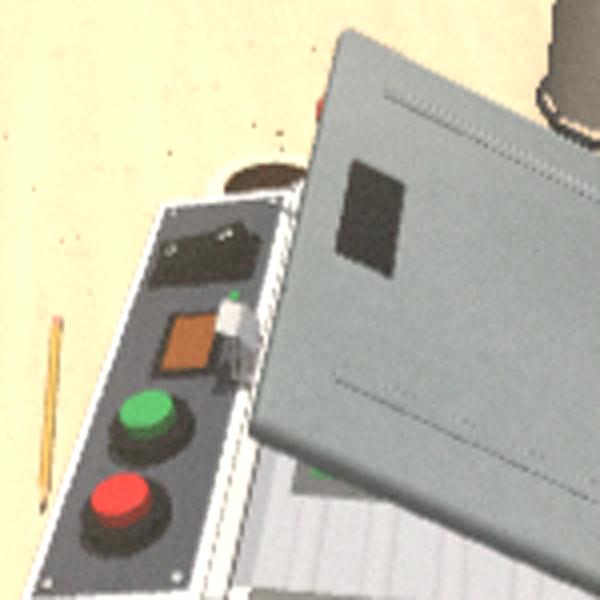

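The top crop shows the pad centre at (406,110), the white bar at (175,251), green at (436,347) and red at (549,375). The side crop shows the pad at (371,218), the bar at (225,233), green at (147,411) and red at (121,494). Next I'll triangulate these and fit the unit's pose.

```bash
cat > geo.py <<'E'
import numpy as np
from workcell import optics
from scipy.spatial.transform import Rotation as R
from scipy.optimize import least_squares
P={n:optics.camera_params(n) for n in("top","side")}
def proj(n,p):
    c=P[n];q=R.from_euler("xyz",c["rotation"]).as_matrix().T@(np.asarray(p)-c["position"])
    return np.array([c["cx"]+c["fx"]*q[0]/-q[2],c["cy"]-c["fy"]*q[1]/-q[2]])
T=lambda u,v:np.array([262+u/5-.4,170+v/5-.4])
S=lambda u,v:np.array([200+u/4-.4,170+v/4-.4])
ob={"green":(T(436,347),S(147,411)),"red":(T(549,375),S(121,494)),"pad":(T(406,110),S(371,218)),"bar":(T(175,251),S(225,233))}
n=np.array([-np.sin(.2),0,np.cos(.2)]);t=np.array([np.cos(.2),0,np.sin(.2)])
con=np.array([-122,0,78.])
def model(a):
    return {"green":con+[0,-60,0]+23*n,"red":con+[0,-128,0]+23*n,"pad":np.array([160-195*np.cos(a)+17*np.sin(a),0,97+195*np.sin(a)+17*np.cos(a)])}
def W(v,p):
    return R.from_euler("z",v[2]).apply(p)+[v[0],v[1],0]
E
python3 - <<'E'
from geo import *
for k,(a,b) in ob.items():
    s=least_squares(lambda p:np.r_[proj("top",p)-a,proj("side",p)-b],[500,0,100]);print(k,s.x.round(1),s.fun.round(2))
f=lambda v:np.concatenate([np.r_[proj("top",W(v,p))-ob[k][0],proj("side",W(v,p))-ob[k][1]] for k,p in model(v[3]).items()])
s=least_squares(f,[500,0,-.2,.4]);v=s.x;print(v,s.fun.round(2))
r=R.from_euler("z",v[2]).apply([1,0,0]);print("ownx",r)
for k,p in model(v[3]).items():print(k,W(v,p).round(1))
print("shutpad",W(v,model(0)["pad"]).round(1),"rocker end",W(v,con+[0,105,0]+19.5*t+22*n).round(1),"end on",W(v,con+[0,105,0]+19.5*t+15*n).round(1),"hook",W(v,[-85,0,121]))
E
```

```text
green [493.7 -69.4  96.1] [ 0.    0.19  0.14 -0.01]
red [ 476.4 -135.9   98.5] [ 0.    0.11  0.08 -0.01]
pad [623.8 -41.2 195.5] [-0.02  0.34  0.26 -0.04]
bar [552.3  86.  103.5] [-0.    0.23  0.2  -0.02]
[ 6.31283854e+02 -4.43122739e+01 -2.52046899e-01  4.48003492e-01] [ 0.72  0.13  0.09 -1.1   0.4  -0.02  0.2  -0.46  0.42  0.52  0.04 -0.21]
ownx [ 0.96840398 -0.24938671  0.        ]
green [493.8 -70.9 100.5]
red [ 476.8 -136.7  100.5]
pad [623.2 -42.2 196.8]
shutpad [597.4 -35.6 114. ] rocker end [553.6  84.1 103.4] end on [554.9  83.8  96.6] hook [548.96951607 -23.1144039  121.        ]
```

Request:
{"fn": "move_arm", "kwargs": {
  "commands": [
    [[0.28, -0.33, 0.1, 0.03, 0], [0.56, -0.66, 0.2, 0.0625, 0], [0.82, -1, 0.3, 0.0625, 0], [0.82, -1, 0.3, 0.0625, 0]]
  ]
}}

```text
clock: 0.7
ee_pos: [279.5, 371.4, 268.3]
tcp_rot: [3.141, 0.001, 2.887]
wrist_force: [-1.0, 1.0, -0.3]
gripper_width: 0.141
grip_force: 0.0
```

Request:
{"fn": "move_arm", "kwargs": {
  "commands": [
    [[0.28, -0.33, 0, 0, 0], [0.56, -0.66, 0, 0, 0], [0.82, -1, 0, 0, 0]]
  ]
}}

```text
clock: 1.08
ee_pos: [376.8, 252.8, 267.0]
tcp_rot: [3.142, -0.0, 2.892]
wrist_force: [0.9, 0.9, 0.2]
gripper_width: 0.003
grip_force: 0.0
```

Request:
{"fn": "move_arm", "kwargs": {
  "commands": [
    [[0.28, -0.33, 0, 0, 0], [0.56, -0.66, 0, 0, 0], [0.82, -1, 0, 0, 0]]
  ]
}}

```text
clock: 1.45
ee_pos: [475.5, 132.7, 266.9]
tcp_rot: [3.141, -0.0, 2.892]
wrist_force: [0.5, 0.3, 0.5]
gripper_width: -0.002
grip_force: 0.0
```

Request:
{"fn": "move_arm", "kwargs": {
  "commands": [
    [[0.28, -0.33, 0, 0, 0], [0.56, -0.66, 0, 0, 0], [0.82, -1, 0, 0, 0], [0.82, -1, 0, 0, 0]]
  ]
}}

```text
clock: 1.95
ee_pos: [574.7, 11.5, 265.8]
tcp_rot: [-3.141, -0.001, 2.888]
wrist_force: [-0.6, 0.6, 0.0]
gripper_width: 0.004
grip_force: 0.0
```

Request:
{"fn": "move_arm", "kwargs": {
  "commands": [
    [[0.21, -0.23, 0, 0, 0], [0.42, -0.46, -0.15, 0, 0], [0.42, -0.46, -0.4, 0, 0], [0.42, -0.46, -0.48, 0, 0], [0.42, -0.46, -0.48, 0, 0]]
  ]
}}

```text
clock: 2.58
ee_pos: [622.8, -40.7, 209.5]
tcp_rot: [-3.141, -0.001, 2.892]
wrist_force: [0.1, -0.2, 0.1]
gripper_width: 0.001
grip_force: 0.0
```

Request:
{"fn": "move_arm", "kwargs": {
  "commands": [
    [[0, 0, -0.1, 0, 0], [-0.05, 0.01, -0.2, 0, 0], [-0.1, 0.03, -0.29, 0, 0], [-0.13, 0.035, -0.37, 0, 0], [-0.16, 0.04, -0.45, 0, 0], [-0.175, 0.045, -0.54, 0, 0], [-0.19, 0.05, -0.62, 0, 0]]
  ]
}}

```text
clock: 3.45
ee_pos: [600.0, -35.7, 134.5]
tcp_rot: [-3.141, -0.001, 2.891]
wrist_force: [-1.9, 0.5, 3.7]
gripper_width: -0.004
grip_force: 1.6
```

Request:
{"fn": "move_arm", "kwargs": {
  "commands": [
    [[-0.01, 0, -0.06, 0, 0], [-0.015, 0.005, -0.11, 0, 0], [-0.02, 0.005, -0.15, 0, 0], [-0.02, 0.005, -0.18, 0, 0], [-0.02, 0.005, -0.18, 0, 0]]
  ]
}}

```text
clock: 4.08
ee_pos: [598.0, -35.4, 113.8]
tcp_rot: [-3.141, 0.0, 2.891]
wrist_force: [-3.1, 1.1, 7.3]
gripper_width: -0.002
grip_force: 3.4
```

Request:
{"fn": "move_arm", "kwargs": {
  "commands": [
    [[0, 0, -0.015, 0, 0], [0, 0, -0.03, 0, 0], [0, 0, -0.03, 0, 0]]
  ]
}}

```text
clock: 4.45
ee_pos: [598.2, -35.4, 113.5]
tcp_rot: [3.141, 0.003, 2.891]
wrist_force: [-12.7, 1.1, 34.9]
gripper_width: 0.004
grip_force: 17.1
```

Request:
{"fn": "move_arm", "kwargs": {
  "commands": [
    [[0, 0, 0.1, 0, 0], [0, 0, 0.3, 0, 0], [0, 0, 0.7, 0, 0], [0, 0, 0.7, 0, 0], [0, 0, 0.7, 0, 0], [0, 0, 0.7, 0, 0]]
  ]
}}

```text
clock: 5.2
ee_pos: [597.6, -35.3, 192.7]
tcp_rot: [-3.141, -0.002, 2.891]
wrist_force: [-0.7, -0.9, -0.1]
gripper_width: -0.004
grip_force: 0.0
```

```bash
python3 - <<'E'
from workcell import optics,bot
import cv2
im=optics.grab_frame("side")[160:340,190:400,::-1];cv2.imwrite("pics/s2.png",cv2.resize(im,None,fx=3.3,fy=3.3,interpolation=cv2.INTER_CUBIC));print(bot.observe()["ee_pos"])
E
```

```text
[597.66098201 -35.27039788 192.77236274]
```

View pics/s2.png

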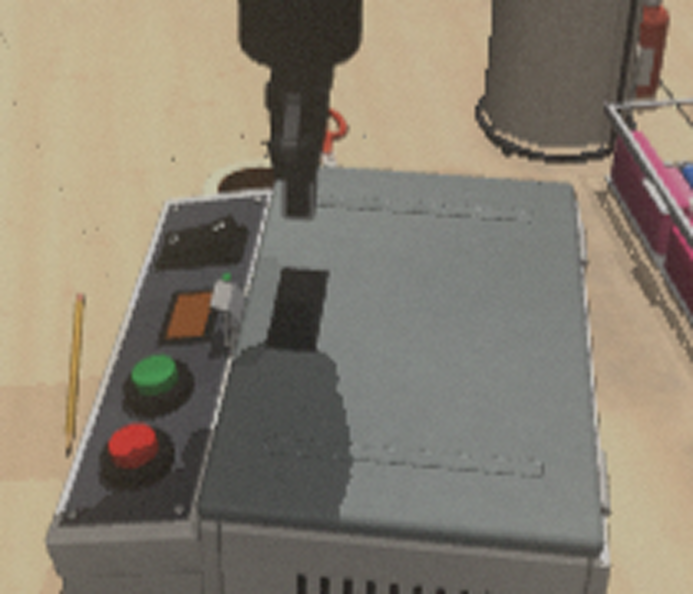

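The picture shows the lid flat with the hand well above it: pad at (297,310) and hook at (225,305) over the bar. It is latched. Rocker next.

Request:
{"fn": "move_arm", "kwargs": {
  "commands": [
    [[-0.18, 0.5, 0, 0, 0], [-0.36, 1, 0, 0, 0], [-0.36, 1, -0.3, 0, 0], [-0.36, 1, -0.62, 0, 0], [-0.36, 1, -0.62, 0, 0]]
  ]
}}

```text
clock: 5.88
ee_pos: [552.6, 84.6, 116.8]
tcp_rot: [-3.139, -0.006, 2.891]
wrist_force: [0.2, -0.1, 0.8]
gripper_width: 0.002
grip_force: 0.0
```

Request:
{"fn": "move_arm", "kwargs": {
  "commands": [
    [[0, 0, -0.1, 0, 0], [0, 0, -0.16, 0, 0], [0, 0, -0.2, 0, 0], [0, 0, -0.23, 0, 0], [0, 0, -0.23, 0, 0]]
  ]
}}

```text
clock: 6.5
ee_pos: [555.7, 84.7, 95.0]
tcp_rot: [3.141, 0.003, 2.891]
wrist_force: [-6.1, -2.3, 25.5]
gripper_width: -0.003
grip_force: 12.9
```

Request:
{"fn": "move_arm", "kwargs": {
  "commands": [
    [[0, 0, 0.3, 0, 0], [0, 0, 0.6, 0, 0], [-0.2, -0.4, 0.6, 0, 0], [-0.4, -0.9, 0.6, 0, 0], [-0.4, -0.9, 0.6, 0, 0]]
  ]
}}

```text
clock: 7.12
ee_pos: [505.2, -26.1, 164.4]
tcp_rot: [-3.141, -0.001, 2.887]
wrist_force: [1.1, 0.2, 0.3]
gripper_width: 0.003
grip_force: 0.0
```

```bash
python3 - <<'E'
from workcell import optics,bot
import cv2
im=optics.grab_frame("top")[170:270,262:414,::-1];cv2.imwrite("pics/t3.png",cv2.resize(im,None,fx=5,fy=5,interpolation=cv2.INTER_CUBIC));print(bot.observe()["ee_pos"])
im=optics.grab_frame("side")[200:300,200:300,::-1];cv2.imwrite("pics/s3.png",cv2.resize(im,None,fx=5,fy=5,interpolation=cv2.INTER_CUBIC))
E
```

```text
[506.13614583 -24.92739639 164.43971591]
```

View pics/s3.png

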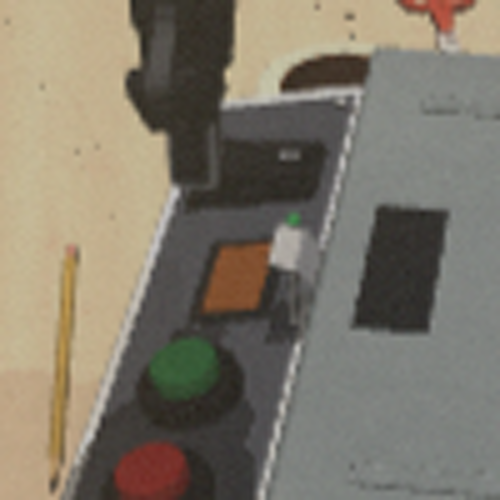

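The rocker's far end is now level, with the bar at (288,155), about 3 px lower than before, so it is on. The lid stays shut. Now the green key.

Request:
{"fn": "move_arm", "kwargs": {
  "commands": [
    [[-0.1, -0.38, 0, 0, 0], [-0.1, -0.38, -0.2, 0, 0], [-0.1, -0.38, -0.42, 0, 0], [-0.1, -0.38, -0.42, 0, 0]]
  ]
}}

```text
clock: 7.72
ee_pos: [494.2, -67.8, 112.2]
tcp_rot: [-3.141, -0.004, 2.892]
wrist_force: [-0.3, 0.8, 1.9]
gripper_width: -0.002
grip_force: 0.0
```

Request:
{"fn": "move_arm", "kwargs": {
  "commands": [
    [[0, 0, -0.06, 0, 0], [0, 0, -0.11, 0, 0], [0, 0, -0.14, 0, 0], [0, 0, -0.14, 0, 0]]
  ]
}}

```text
clock: 8.22
ee_pos: [495.9, -68.8, 97.4]
tcp_rot: [3.141, 0.002, 2.891]
wrist_force: [2.3, 1.7, 4.8]
gripper_width: 0.002
grip_force: 2.0
```

Request:
{"fn": "move_arm", "kwargs": {
  "commands": [
    [[0, 0, -0.02, 0, 0], [0, 0, -0.03, 0, 0], [0, 0, -0.03, 0, 0]]
  ]
}}

```text
clock: 8.6
ee_pos: [496.3, -68.9, 95.4]
tcp_rot: [3.141, 0.004, 2.891]
wrist_force: [-1.1, 2.6, 20.3]
gripper_width: 0.0
grip_force: 10.0
```

Request:
{"fn": "move_arm", "kwargs": {
  "commands": [
    [[0, 0, 0.2, 0, 0], [0, 0, 0.6, 0, 0], [0, 0, 1, 0, 0], [-0.3, 0.5, 1, 0, 0], [-0.6, 1, 1, 0, 0], [-0.6, 1, 1, 0, 0], [-0.6, 1, 1, 0, 0]]
  ]
}}

```text
clock: 9.48
ee_pos: [422.6, 51.6, 213.4]
tcp_rot: [-3.141, 0.0, 2.893]
wrist_force: [-0.2, -0.1, 0.3]
gripper_width: -0.002
grip_force: 0.0
```

```bash
python3 - <<'E'
from workcell import optics,bot
import cv2
im=optics.grab_frame("side")[170:320,190:350,::-1];cv2.imwrite("pics/s4.png",cv2.resize(im,None,fx=4,fy=4,interpolation=cv2.INTER_CUBIC));print(bot.observe()["ee_pos"])
E
```

```text
[423.26180676  50.96936611 213.37746968]
```

View pics/s4.png

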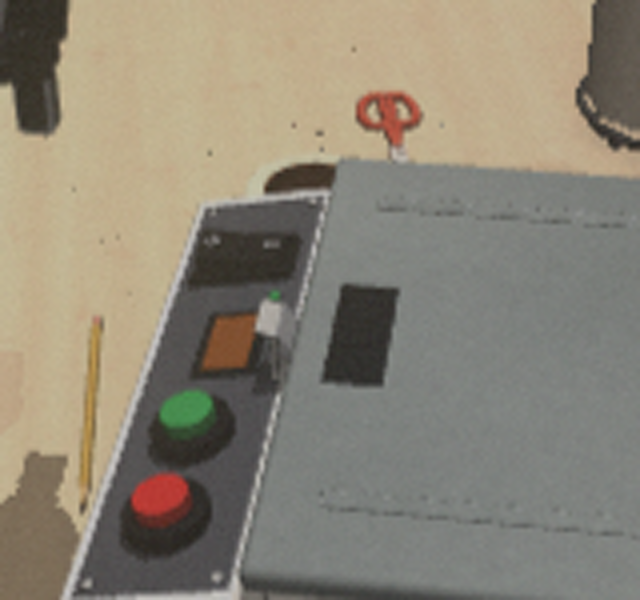

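The lid is shut, the rocker is on with its bar at (272,243), and both keys are out: green at (187,412), red at (161,495). The hand is clear of the unit.

```bash
python3 -c "
from workcell import sign_off
print(sign_off())"
```

```text
the job is handed in; nothing more can be done
None
```

The job is handed in, with no verdict returned: the lid is latched shut, the mains rocker is on, and the green key was pressed fully in and came back out, in that order, with the red key and the loose things never touched.

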